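Nest the graded scoop pans by sliding them home

TASK

Put the scoop pans away inside one another in size order: the blue one inside the dark grey one that is screwed to the bench, and the green one inside the blue one, each in through the open mouth, nose first, and pushed fully home. Slide them along the bench, without lifting or tipping them, and leave the other things on the bench where they are.

Things in the scene. Friction and masses are not known exactly. Their poses are not given: they have to be found in the camera images.
- scoop_large: dark grey scoop pan: open top, round closed nose, open mouth. Origin: underside, at the centre of the nose's arc; +x to the nose, z up. Nose outer radius 62 (inner 58) mm; mouth edge at x=-75, 138 wide there (sides open 5 deg each). Walls 4 thick, 45 high; floor 2.5, bent up under the nose, 1 at the mouth lip. Screwed down: it cannot move.
- scoop_medium: blue scoop pan: open top, round closed nose, open mouth. Origin: underside, at the centre of the nose's arc; +x to the nose, z up. Nose outer radius 50 (inner 46) mm; mouth edge at x=-65, 112 wide there (sides open 5 deg each). Walls 4 thick, 41 high; floor 2.5, bent up under the nose, 1 at the mouth lip. Loose, about 0.25 kg. Home in the grey one, its origin is 8 mm ahead of its.
- scoop_small: green scoop pan: open top, round closed nose, open mouth. Origin: underside, at the centre of the nose's arc; +x to the nose, z up. Nose outer radius 38 (inner 34) mm; mouth edge at x=-55, 86 wide there (sides open 5 deg each). Walls 4 thick, 37 high; floor 2.5, bent up under the nose, 1 at the mouth lip. Loose, about 0.18 kg. Home in the blue one, its origin is 8 mm ahead of its.
- parts_bin: clear bin with remotes, 188x228x111 mm, fixed in place at the back right; origin under its middle; obstacle, its yaw is 0
- capstan (a point): hub of the capstan of the key machine at the right: its four arms stand in a plane across y, reach 130 mm fore and aft, and hang low over the bench (from about 60 mm up); obstacle, fixed
- jar: bystander: clear jar with a red lid, 62 mm across, 86 mm tall; origin under its middle
- bottle: bystander: white oil bottle, 44 mm across, 136 mm tall; origin under its middle
- white_cylinder: bystander: white lock cylinder, 33 mm across, 31 mm tall; origin under its middle
- padlock: bystander: brass padlock lying flat, 42x67x17 mm (its y is the long way); origin under its middle
- hex_keys: bystander: green hex key set, 90x28x20 mm (its x is the long way); origin under its middle
- screwdriver: bystander: red screwdriver lying flat, 169x24x25 mm (its x is the long way); origin under its middle
- loupe: bystander: black loupe standing, 34 mm across, 28 mm tall; origin under its middle
- car_key: bystander: black car key lying flat, 29x86x10 mm (its y is the long way); origin under its middle

How it is judged (in metres and radians):
At the end, for the whole second after the job is handed in: Blue lies flat in grey and green flat in blue, noses the same way; each within 12 mm of touching the next nose (origin at most 4 mm behind the next one's), within 10 mm of its centre line and 0.25 rad of its direction, tilted under 0.1 rad, at rest (x of scoop_medium in the frame of scoop_large between -0.004 and 0.016 m and y of scoop_medium in the frame of scoop_large between -0.01 and 0.01 m and z of scoop_medium in the frame of scoop_large below 0.008 m and angle between the x axis of scoop_medium and the x axis of scoop_large, either way round below 0.25 rad and angle between each of scoop_medium, scoop_small's own z axis and vertical below 0.1 rad and linear speed of each of scoop_medium, scoop_small below 0.01 m/s and x of scoop_small in the frame of scoop_medium between -0.004 and 0.016 m and y of scoop_small in the frame of scoop_medium between -0.01 and 0.01 m and z of scoop_small in the frame of scoop_medium below 0.008 m and angle between the x axis of scoop_small and the x axis of scoop_medium, either way round below 0.25 rad).
It fails at once if the medium scoop is lifted more than 30 mm off the bench or tipped more than 20 degrees (height (world z) of scoop_medium above 0.03 m or angle between scoop_medium's own z axis and vertical above 0.35 rad).
It fails at once if the small scoop is lifted more than 30 mm off the bench or tipped more than 20 degrees (height (world z) of scoop_small above 0.03 m or angle between scoop_small's own z axis and vertical above 0.35 rad).
It fails at once if a bystander is moved more than 20 mm (distance of any of jar, bottle, white_cylinder, padlock, hex_keys, screwdriver, loupe, car_key from where it was at the start of the episode above 0.02 m).
It fails at once if the jar or the bottle is tipped over (angle between any of jar, bottle's own z axis and vertical above 0.5 rad).
It also fails if it takes over 66 s, if anything falls off the work surface, if the arm or the gripper's body presses on something with over 40 N, if the wrist force passes 120 N, or if a joint passes its speed limit or range.

ROBOT

A 6-joint arm with a two-finger parallel gripper is mounted at the origin on a cart in front of the work surface, level with it; the furniture and walls round the work are solid. World frame = base frame: x ahead of the robot, y to its left, z up, the work surface at z = 0. Lengths are in mm, angles in rad, forces in N, time in s.
With the tool pointing down it reaches from about 400 to 925 mm from the base axis. Payload 12.5 kg.
Tool frame: the origin (TCP) lies at the centre of the arm's flange, where the gripper is bolted on; the fingertips stand 190 mm ahead of it and the grasp point (between the pads) lies env.grip_point_offset ahead of it (env.grip_point_offset is the distance from the TCP to the grasp point, in mm); z points along the fingers, x is the direction in which the jaws open and shut, and the axes are right-handed (so a half turn about z gives the same grasp; the last joint's range is limited). The gripper opens to 95 mm and grips with 3 to 60 N. Pads are 20 mm wide; open, the fingers measure 119 mm over their backs; the gripper's body (75 mm by 180 mm) begins 59 mm behind the grasp point.
Start: joints at [-1.397, 0.491, 1.559, -0, 1.092, -0.106], TCP at [172.622, -600.688, 404.761] pointing down, gripper open.
Joint ranges: [-3.1, 3.1], [-0.84, 2.19], [0.05, 2.79], [-1.13, 4.28], [0.06, 2.93], [-2.69, 2.69]. Speed limits (rad/s): [2.22, 2.22, 2.79, 3.14, 3.14, 3.14].

INTERFACE

Orientations are given as [roll, pitch, yaw] about the fixed x, y, z axes, in that order (R = Rz(yaw) Ry(pitch) Rx(roll)).
In Python, from cell import state, read_camera, camera_model, job_done, env gives the robot as it stands.
- The arm moves only by the tool arm_command, never from a script. Its argument "steps" is a list of rows, each a list of 6 numbers: the shift along the tool's x, y, z in cm, then the turn, a rotation vector about the tool's x, y, z in degrees. In form: [[dx, dy, dz, rx, ry, rz], ...]. A call has 1 to 12 rows; each row is the pose to reach, as a shift and turn from the pose commanded when the call began, along the tool's axes at that moment; what a row does not reach only later rows make up. A row lasts 1/12 s, in which the tool goes at most 41.7 mm and 7.16 degrees, less where a joint would pass 70% of its speed; a pose out of reach is approached as far as the arm can. A call with a gripper value outside its range is refused whole. "jaw" is the finger opening in cm, from 0 to 9.51, set as the call begins (left out, the last holds). The fingers move at their own pace and stop on an object; the grip force is fixed at half the most. Time passes only in rows, so rows that repeat a pose let the fingers close. It gives the time, the measured TCP pose, the force and the opening at its end, in the units of the state.
- state(): the state, without advancing time (a new reading comes with each control period).
- read_camera(name): name is "side" or "top"; returns the picture (420x560x3 uint8, red, green, blue); there is no depth.
- camera_model(name): a dict with "K" (3x3 intrinsics, pixels), "xyz" and "rotation" of the camera in the world. Camera axes: x right, y up, looking along -z (the intrinsics and any distortion apply to the point x, -y, -z); pixel columns grow to the right and rows downward; lengths in mm; the calibration is good to about 2 mm. A picture is of the moment at which its call begins. camera_model takes no time and is no camera call.
- job_done(): hands the job in, once; it reports no verdict.
The state is a dict: "t": time; "joints": joint angles; "qvel": joint speeds; "tau": joint torques, N m; "eef_pos": TCP position; "tcp_rot": TCP orientation; "ft_force": force on the tool from outside, world axes, zero at the start; "moment": the same for the moment, N m; "opening": opening from 0.0 (shut) to 1.0 (fully open).
Only numpy, scipy, OpenCV 4.12 (cv2) and the standard library are available. Lean on these libraries where they do the work, as an engineer would, in place of code of your own. Each camera call takes 0.05 s, during which the arm holds its last target. There are 200 camera calls.

## Working session

There is one attempt and no reset: what is moved stays moved. The work goes in short steps, Python scripts to look and compute and a tool call to move; the robot and the scene stay as the last step left them, time stands still between calls to the robot, and variables do not carry over. Pictures are saved under pics/ and viewed, about 8 in all and at most 12, crops included, and the job is handed in when it is done.

Besides the shell and the picture viewer there is one more tool, called after "Request:" as name(argument=value, ...), one argument or row to a line, values as JSON. arm_command: Moves the arm, as the interface text tells. Its arguments: {"type":"object","properties":{"steps":{"type":"array"},"jaw":{"type":"number"}},"required":["steps"]}

```bash
ls; mkdir -p pics; python3 - <<'E'
from cell import *
import cv2
print(state(), env.grip_point_offset)
for n in("top","side"):
    cv2.imwrite(f"pics/{n}0.png",cv2.resize(read_camera(n)[:,:,::-1],(800,600),interpolation=cv2.INTER_CUBIC))
    print(camera_model(n))
E
```

```text
pics
{'t': 0.0, 'joints': array([-1.39658697e+00,  4.91542903e-01,  1.55946803e+00, -2.18598780e-05,
        1.09168167e+00, -1.05608735e-01]), 'qvel': array([-7.15606809e-04,  1.30628673e-03,  9.27564206e-05, -2.95384004e-04,
        4.69597458e-04,  1.42492756e-03]), 'tau': array([-2.87003437e-03, -6.12642145e+01, -2.58185613e+01,  6.90490636e-02,
        4.81279241e-02, -1.15639596e-04]), 'eef_pos': array([ 172.62095282, -600.64627778,  404.16558056]), 'tcp_rot': array([-3.14149598e+00,  1.09586272e-03, -1.29096809e+00]), 'ft_force': array([-1.17892685,  0.13696378,  0.0389789 ]), 'moment': array([-0.01076271,  0.03900149,  0.01398607]), 'opening': 0.9981952369998656} 171.3
{'K': array([[534.49042317,   0.        , 279.95899094],
       [  0.        , 534.49042317, 209.60138212],
       [  0.        ,   0.        ,   1.        ]]), 'xyz': array([ 359.09705322,   35.11001087, 1379.29181109]), 'rotation': array([ 0.11777959,  0.02327132, -1.5547547 ])}
{'K': array([[429.22881164,   0.        , 277.78454407],
       [  0.        , 429.22881164, 204.78432749],
       [  0.        ,   0.        ,   1.        ]]), 'xyz': array([ 405.45144032, 1004.30624298,  981.28341312]), 'rotation': array([ 0.83379281, -0.01579033, -2.99683499])}
```

View pics/top0.png

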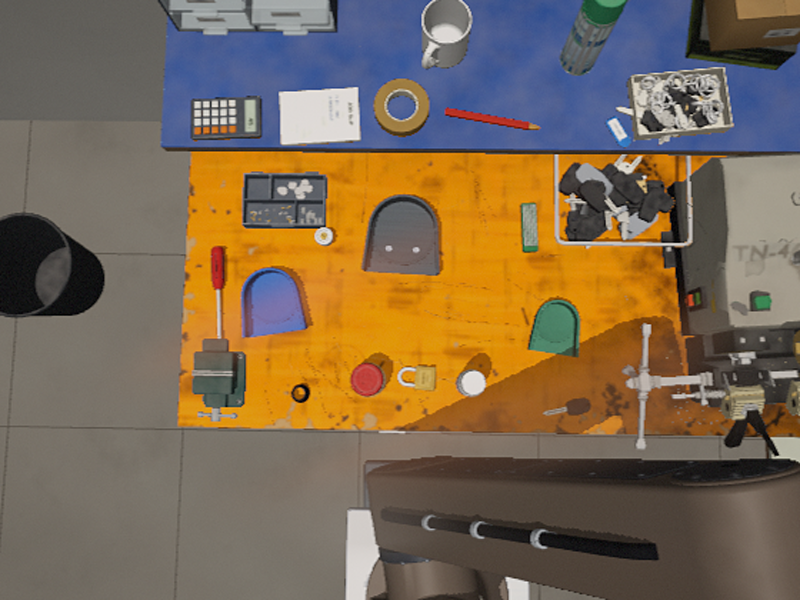

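View pics/side0.png

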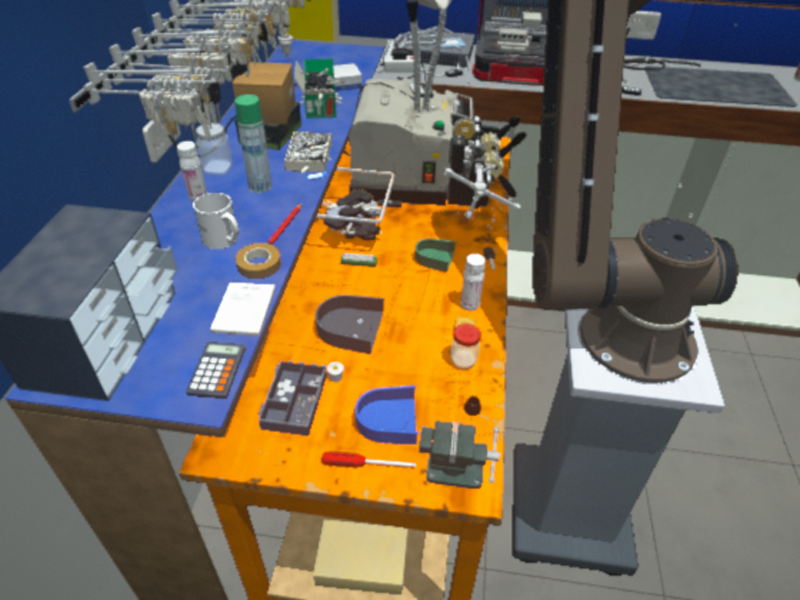

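The top view (800x600 scale) shows all the noses pointing roughly away from the robot. Grey is at (402,235), blue at (275,302) and green at (555,328). The jar is at (368,378), padlock (417,377), bottle (471,383), hex keys (529,227) and capstan (645,383). The side view agrees. Next I'll enlarge the crops to measure.

```bash
cat > h.py <<'E'
from cell import *
import cv2, numpy as np
from scipy.spatial.transform import Rotation as R
def cam(n):
    c=camera_model(n); return c["K"],np.array(c["xyz"]),R.from_euler("xyz",c["rotation"]).as_matrix()
def proj(n,P):
    K,t,M=cam(n); q=(np.atleast_2d(P)-t)@M*[1,-1,-1]; q=q@K.T
    return q[:,:2]/q[:,2:]
def back(n,uv,z):
    K,t,M=cam(n); uv=np.atleast_2d(uv)
    d=(np.c_[uv,np.ones(len(uv))]@np.linalg.inv(K).T*[1,-1,-1])@M.T
    return t+d*((z-t[2])/d[:,2])[:,None]
def crop(n,name,x0,y0,x1,y1,k):
    im=read_camera(n)[y0:y1,x0:x1,::-1]
    cv2.imwrite("pics/"+name,cv2.resize(im,None,fx=k,fy=k,interpolation=cv2.INTER_CUBIC))
def outline(r,xm,w):   # outer rim, own frame
    a=np.radians(np.linspace(85,-85,35)); p=np.c_[r*np.cos(a),r*np.sin(a)]
    return np.vstack([[xm,w/2],p,[xm,-w/2]])
S=dict(grey=(62,-75,138,45),blue=(50,-65,112,41),green=(38,-55,86,37))
E
python3 - <<'E'
from h import *
im=read_camera("top"); crop("top","c1.png",150,125,430,305,2.8)
hsv=cv2.cvtColor(im,cv2.COLOR_RGB2HSV)
rng=dict(blue=((105,90,60),(130,255,255),(160,180,225,245)),green=((60,60,30),(95,255,255),(360,200,420,260)))
from scipy.optimize import minimize
def fit(n,mask,p0):
    r,xm,w,h=S[n]; o=outline(r,xm,w); inn=outline(r-4,xm,w-8)
    def cost(p):
        c,s=np.cos(p[2]),np.sin(p[2]); M=np.array([[c,-s],[s,c]])
        A=o@M.T+p[:2]
        m=np.zeros((420*4,560*4),np.uint8)
        for z in (0,h):
            pts=proj("top",np.c_[A,np.full(len(A),z)])
            hull=pts if z==0 else np.vstack([hull,pts])
        cv2.fillConvexPoly(m,np.int32(cv2.convexHull(np.float32(hull*4))[:,0]),255)
        m=cv2.resize(m,(560,420),interpolation=cv2.INTER_AREA)
        return np.abs(m/255.-mask).sum()
    best=minimize(cost,p0,method="Nelder-Mead",options=dict(initial_simplex=np.array(p0)+np.array([[0,0,0],[15,0,0],[0,15,0],[0,0,.2]])))
    return best.x,best.fun,mask.sum()
for n,(lo,hi,(x0,y0,x1,y1)) in rng.items():
    m=cv2.inRange(hsv,lo,hi); k=np.zeros_like(m); k[y0:y1,x0:x1]=m[y0:y1,x0:x1]
    k=cv2.morphologyEx(k,cv2.MORPH_CLOSE,np.ones((3,3)))/255.
    v,u=np.nonzero(k); c=back("top",[[u.mean(),v.mean()]],10)[0]
    print(n,c,fit(n,k,[c[0],c[1],0.]))
hs=cv2.cvtColor(im,cv2.COLOR_RGB2HSV); m=((hs[...,1]<120)|(hs[...,2]<60)).astype(np.uint8); k=np.zeros(m.shape); k[132:198,245:315]=m[132:198,245:315]
v,u=np.nonzero(k); c=back("top",[[u.mean(),v.mean()]],10)[0]
print("grey",c,fit("grey",k,[c[0],c[1],0.]))
f=.7
for nm,uv,z in (("jar",(368,379),86),("bottle",(472,383),136),("padl",(427,377),17),("hex",(529,227),20),("capst",(645,383),100),("binL",(556,243),111),("binR",(690,243),111),("sd tip",(219,340),12),("tray",(285,200),20),("traycorner",(326,226),20),("cyl",(323,236),31),("cap hubtop",(645,325),60)):
    print(nm,back("top",[np.array(uv)*f],z)[0].round())
E
```

```text
blue [522.73542824 303.45903749  10.        ] (array([5.20747939e+02, 3.01505265e+02, 1.53371686e-01]), np.float64(913.2470588235295), np.float64(912.0))
green [ 472.4963647  -209.41083713   10.        ] (array([ 4.82519459e+02, -2.09594190e+02, -1.11984699e-01]), np.float64(106.70980392156862), np.float64(1068.0))
grey [635.22138082  67.19817384  10.        ] (array([ 6.44103791e+02,  6.47677380e+01, -4.97050005e-02]), np.float64(71.44705882352942), np.float64(2526.0))
jar [376. 119.  86.]
bottle [371. -52. 136.]
padl [382.  19.  17.]
hex [ 654. -162.   20.]
capst [ 376. -340.  100.]
binL [ 608. -194.  111.]
binR [ 610. -417.  111.]
sd tip [442. 395.  12.]
tray [700. 282.  20.]
traycorner [652. 206.  20.]
cyl [631. 209.  31.]
cap hubtop [ 476. -354.   60.]
```

View pics/c1.png

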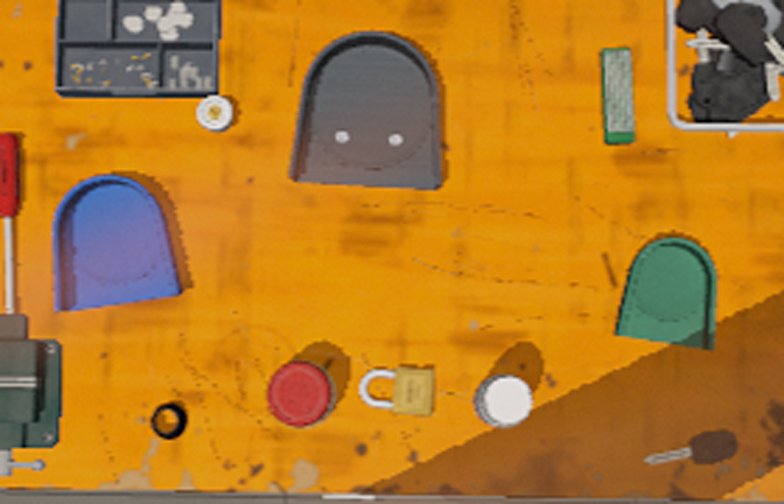

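```bash
cat > fit.py <<'E'
from h import *
from scipy.optimize import minimize
def fit(cams,n,masks,p0,zb=0):
    r,xm,w,h=S[n]; o=outline(r,xm,w)
    def cost(p,dbg=None):
        c,s=np.cos(p[2]),np.sin(p[2]); A=o@np.array([[c,-s],[s,c]]).T+p[:2]; e=0
        for cm,mask in zip(cams,masks):
            # union of wall quads and floor (mouth is open)
            b=proj(cm,np.c_[A,np.full(len(A),zb)])*4; t=proj(cm,np.c_[A,np.full(len(A),zb+h)])*4
            m=np.zeros((1680,2240),np.uint8); cv2.fillPoly(m,[np.int32(b)],255)
            for i in range(len(A)-1): cv2.fillConvexPoly(m,np.int32([b[i],b[i+1],t[i+1],t[i]]),255)
            m=cv2.resize(m,(560,420),interpolation=cv2.INTER_AREA)
            e+=np.abs(m/255.-mask).sum()/mask.sum()
        return e
    b=minimize(cost,p0,method="Nelder-Mead",options=dict(initial_simplex=np.array(p0)+np.array([[0,0,0],[15,0,0],[0,15,0],[0,0,.2]])))
    return b.x.round(3),round(b.fun,3)
def mask(im,n,box):
    i=im.astype(int); r,g,b=i[...,0],i[...,1],i[...,2]
    m={"blue":(b>r+25)&(b>g+15),"green":(g>r+12)&(b<g+15)&(b>r-5),"grey":(r-b<45)&(r<130)}[n]
    k=np.zeros(m.shape,np.uint8); x0,y0,x1,y1=box; k[y0:y1,x0:x1]=m[y0:y1,x0:x1]
    k=cv2.morphologyEx(k,cv2.MORPH_OPEN,np.ones((2,2)))
    k=cv2.morphologyEx(k,cv2.MORPH_CLOSE,np.ones((5,5)))
    nn,l,st,_=cv2.connectedComponentsWithStats(k); return (l==1+st[1:,4].argmax()).astype(float)
E
python3 - <<'E'
from fit import *
T,D=read_camera("top"),read_camera("side")
B=dict(blue=((160,180,225,245),(240,262,300,315),(520,300,.15)),green=((362,200,415,258),(285,160,325,195),(482,-209,-.11)),grey=((245,130,315,198),(215,200,273,252),(644,65,-.05)))
for n,(bt,bs,p0) in B.items():
    mt,ms=mask(T,n,bt),mask(D,n,bs)
    print(n,mt.sum(),ms.sum(),"top",fit(["top"],n,[mt],p0),"side",fit(["side"],n,[ms],p0),"both",fit(["top","side"],n,[mt,ms],p0))
E
```

```text
blue 1540.0 1389.0 top (array([5.18175e+02, 2.97989e+02, 1.53000e-01]), np.float64(0.186)) side (array([5.17730e+02, 3.03781e+02, 2.04000e-01]), np.float64(0.135)) both (array([5.18419e+02, 3.00708e+02, 1.58000e-01]), np.float64(0.333))
green 1077.0 158.0 top (array([ 4.80019e+02, -2.12745e+02, -1.29000e-01]), np.float64(0.092)) side (array([ 4.74218e+02, -2.27114e+02,  2.59000e-01]), np.float64(2.28)) both (array([ 463.445, -203.06 ,    1.612]), np.float64(1.405))Traceback (most recent call last):
  File "<stdin>", line 6, in <module>
  File "fit.py", line 15, in fit
    b=minimize(cost,p0,method="Nelder-Mead",options=dict(initial_simplex=np.array(p0)+np.array([[0,0,0],[15,0,0],[0,15,0],[0,0,.2]])))
    res = _minimize_neldermead(fun, x0, args, callback, bounds=bounds,
                               **options)
    fxr = func(xr)
    fx = function(np.copy(x), *(wrapper_args + args))
  File "fit.py", line 9, in cost
    b=proj(cm,np.c_[A,np.full(len(A),zb)])*4; t=proj(cm,np.c_[A,np.full(len(A),zb+h)])*4
                                                ~~~~^^^^^^^^^^^^^^^^^^^^^^^^^^^^^^^^^^
  File "h.py", line 7, in proj
    K,t,M=cam(n); q=(np.atleast_2d(P)-t)@M*[1,-1,-1]; q=q@K.T
          ~~~^^^
  File "h.py", line 5, in cam
    c=camera_model(n); return c["K"],np.array(c["xyz"]),R.from_euler("xyz",c["rotation"]).as_matrix()
ValueError: time passes only in moves, steps and waits
```

```bash
cat > p.py <<'E'
s=open("h.py").read()
s=s.replace("def cam(n):\n","import functools\n@functools.cache\ndef cam(n):\n")
s+='''
def draw(n,im,k,who,p,zb=0):
    r,xm,w,h=S[who]; o=outline(r,xm,w); c,s=np.cos(p[2]),np.sin(p[2]); A=o@np.array([[c,-s],[s,c]]).T+p[:2]
    for z,col in((zb,(0,255,255)),(zb+h,(255,255,255))):
        q=(proj(n,np.c_[A,np.full(len(A),z)])+.5)*k
        cv2.polylines(im,[np.int32(q*8)],True,col,1,cv2.LINE_AA,3)
def overlay(n,name,box,k,poses,zb={}):
    im=cv2.resize(read_camera(n)[:,:,::-1],None,fx=k,fy=k,interpolation=cv2.INTER_CUBIC)
    for w,p in poses.items(): draw(n,im,k,w,p,zb.get(w,0))
    x0,y0,x1,y1=np.int32(np.array(box)*k); return cv2.imwrite("pics/"+name,im[y0:y1,x0:x1]) if name else im[y0:y1,x0:x1]
'''
open("h.py","w").write(s)
E
python3 p.py; python3 - <<'E'
from fit import *
T,D=read_camera("top"),read_camera("side")
B=dict(grey=((245,130,315,198),(215,200,273,252),(644,65,-.05)))
for n,(bt,bs,p0) in B.items():
    mt,ms=mask(T,n,bt),mask(D,n,bs)
    print(n,mt.sum(),ms.sum(),"top",fit(["top"],n,[mt],p0),"side",fit(["side"],n,[ms],p0))
ps=dict(grey=(644,65,-.05),blue=(518,300.5,.16),green=(481,-211,-.12))
a=overlay("top","",(150,125,430,270),2.8,ps); b=overlay("side","",(210,155,330,320),2.8,ps)
cv2.imwrite("pics/o1a.png",a);cv2.imwrite("pics/o1b.png",cv2.resize(b,None,fx=1.25,fy=1.25))
E
```

```text
grey 2503.0 1436.0 top (array([ 6.41574e+02,  6.21800e+01, -4.00000e-02]), np.float64(0.035)) side (array([6.39542e+02, 6.91670e+01, 3.10000e-02]), np.float64(0.128))
```

View pics/o1a.png

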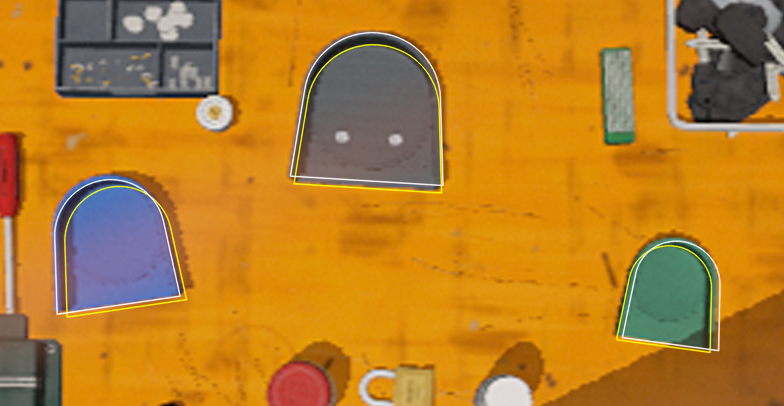

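View pics/o1b.png

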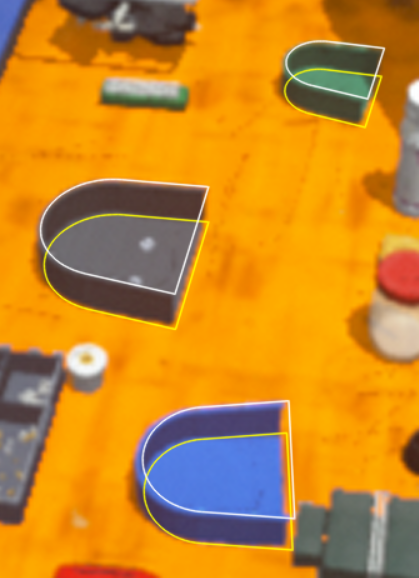

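Overlays match to within a few mm in both views. The small residuals shift blue to about (522,302,0.16), green to about (483,-209.5,-0.12), and grey to about (643,64,-0.045). Next I'll compute the approach rows.

```bash
cat >> h.py <<'E'
def rows(*T):   # targets (x,y,z of TCP, yaw) from the present pose -> rows for the move tool
    s=state(); M=R.from_euler("xyz",s["tcp_rot"])
    print("now",s["t"],s["eef_pos"].round(1),s["tcp_rot"].round(4),s["ft_force"].round(1),round(s["opening"]*95.1,1))
    for x,y,z,a in T:
        d=M.inv().apply(np.array([x,y,z])-s["eef_pos"])/10
        q=(M.inv()*R.from_euler("xyz",[np.pi,0,a])).as_rotvec(degrees=True)
        print(T.index((x,y,z,a)),np.r_[d,q].round(2).tolist())
E
python3 - <<'E'
from h import *
rows((330,-220,404,-1.35),(522,302,330,-1.41))
E
```

```text
now 0.5 [ 172.6 -600.7  404.7] [-3.1416 -0.     -1.291 ] [0.1 0.2 0.1] 95.3
0 [-32.24, -25.64, 0.07, -0.0, -0.0, 3.38]
1 [-77.11, -58.51, 7.47, -0.0, -0.0, 6.82]
```

Request:
arm_command(
  steps=[
    [-32.2,-25.6,0,0,0,3.4],
    [-32.2,-25.6,0,0,0,3.4],
    [-32.2,-25.6,0,0,0,3.4],
    [-32.2,-25.6,0,0,0,3.4],
    [-32.2,-25.6,0,0,0,3.4],
    [-32.2,-25.6,0,0,0,3.4],
    [-32.2,-25.6,0,0,0,3.4],
    [-32.2,-25.6,0,0,0,3.4],
    [-32.2,-25.6,0,0,0,3.4],
    [-32.2,-25.6,0,0,0,3.4],
    [-77.1,-58.5,7.5,0,0,6.8],
    [-77.1,-58.5,7.5,0,0,6.8],
  ],
  jaw=6.0,
)

```text
t: 1.5
eef_pos: [358.4, -141.2, 393.9]
tcp_rot: [-3.14, -0.001, -1.414]
ft_force: [0.1, -0.2, 0.6]
opening: 0.632
```

```bash
python3 - <<'E'
from h import *
c,s=np.cos(.16),np.sin(.16)
x,y=522-25*c,302-25*s
rows((x,y,330,.16-np.pi/2))
E
```

```text
now 1.5 [ 358.4 -141.2  393.9] [-3.1403e+00 -1.2000e-03 -1.4136e+00] [ 0.1 -0.2  0.6] 60.1
0 [-41.22, -20.59, 6.37, -0.08, -0.07, -0.16]
```

Request:
arm_command(
  steps=[
    [-41.2,-20.6,6.4,0,0,0],
    [-41.2,-20.6,6.4,0,0,0],
    [-41.2,-20.6,6.4,0,0,0],
    [-41.2,-20.6,6.4,0,0,0],
    [-41.2,-20.6,6.4,0,0,0],
    [-41.2,-20.6,6.4,0,0,0],
    [-41.2,-20.6,6.4,0,0,0],
    [-41.2,-20.6,6.4,0,0,0],
    [-41.2,-20.6,6.4,0,0,0],
    [-41.2,-20.6,6.4,0,0,0],
    [-41.2,-20.6,6.4,0,0,0],
    [-41.2,-20.6,6.4,0,0,0],
  ],
)

```text
t: 2.5
eef_pos: [496.3, 301.5, 328.6]
tcp_rot: [-3.141, 0.001, -1.407]
ft_force: [-2.0, -0.8, -0.3]
opening: 0.628
```

Request:
arm_command(
  steps=[
    [0,0,0,0,0,0],
    [0,0,0,0,0,0],
    [0,0,0,0,0,0],
  ],
)

```text
t: 2.75
eef_pos: [495.2, 295.7, 329.8]
tcp_rot: [3.141, -0.0, -1.41]
ft_force: [0.3, 0.8, 0.2]
opening: 0.629
```

```bash
python3 - <<'E'
from h import *
c,s=np.cos(.16),np.sin(.16)
x,y=522-25*c,302-25*s
rows((x,y,330,.16-np.pi/2),(x,y,200,.16-np.pi/2))
E
```

```text
now 2.75 [495.2 295.7 329.8] [ 3.1413e+00 -3.0000e-04 -1.4103e+00] [0.3 0.8 0.2] 59.8
0 [-0.2, -0.24, -0.02, 0.02, -0.02, 0.03]
1 [-0.2, -0.25, 12.98, 0.02, -0.02, 0.03]
```

Request:
arm_command(
  steps=[
    [-0.2,-0.2,4,0,0,0],
    [-0.2,-0.2,8,0,0,0],
    [-0.2,-0.2,8.5,0,0,0],
    [-0.2,-0.2,8.5,0,0,0],
    [-0.2,-0.2,8.5,0,0,0],
  ],
)

```text
t: 3.17
eef_pos: [497.6, 298.4, 246.0]
tcp_rot: [-3.141, 0.0, -1.411]
ft_force: [0.4, 0.8, 0.4]
opening: 0.631
```

```bash
python3 - <<'E'
from h import *
a=overlay("side","",(215,190,335,330),4,dict(blue=(522,302,.16)))
b=overlay("top","",(140,160,240,300),4,dict(blue=(522,302,.16)))
cv2.imwrite("pics/o2.png",np.hstack([a,b])[:, :800] if a.shape[1]+b.shape[1]<=800 else cv2.resize(np.hstack([a,b]),(800,int(560*800/880))))
print(state()["eef_pos"])
E
```

```text
[497.63670356 298.77183546 246.80885973]
```

View pics/o2.png

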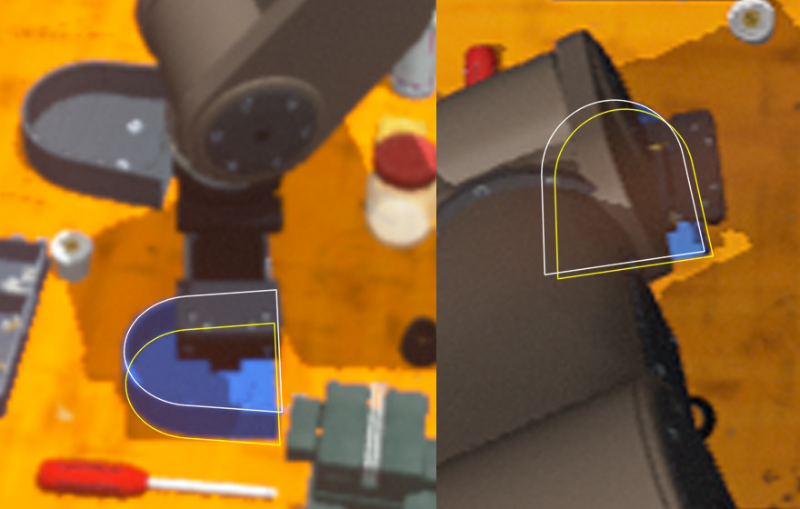

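The overlay sits on blue in both views, and the fingers hang over its inside. Going down and spreading them.

Request:
arm_command(
  steps=[
    [0,0,2,0,0,0],
    [0,0,3.5,0,0,0],
    [0,0,4.4,0,0,0],
    [0,0,4.4,0,0,0],
    [0,0,4.4,0,0,0],
  ],
)

```text
t: 3.68
eef_pos: [497.4, 299.1, 201.5]
tcp_rot: [-3.141, 0.0, -1.41]
ft_force: [0.3, 0.3, -0.1]
opening: 0.632
```

Request:
arm_command(
  steps=[
    [0,0,0,0,0,0],
    [0,0,0,0,0,0],
    [0,0,0,0,0,0],
    [0,0,0,0,0,0],
    [0,0,0,0,0,0],
    [0,0,0,0,0,0],
  ],
  jaw=7.6,
)

```text
t: 4.18
eef_pos: [497.1, 299.0, 200.7]
tcp_rot: [-3.142, -0.0, -1.41]
ft_force: [0.4, 0.0, 1.2]
opening: 0.798
```

Request:
arm_command(
  steps=[
    [0,0,0,0,0,0],
    [0,0,0,0,0,0],
    [0,0,0,0,0,0],
    [0,0,0,0,0,0],
    [0,0,0,0,0,0],
  ],
  jaw=8.4,
)

```text
t: 4.6
eef_pos: [497.2, 299.0, 200.6]
tcp_rot: [-3.141, -0.0, -1.41]
ft_force: [-0.1, 1.6, 1.1]
opening: 0.837
```

```bash
python3 - <<'E'
from h import *
rows((473,71.7,200.6,-.045-np.pi/2))
E
```

```text
now 4.6 [497.2 299.  200.6] [-3.1414 -0.     -1.4096] [-0.1  1.6  1.1] 79.6
0 [22.05, 6.04, -0.0, -0.01, -0.0, 11.81]
```

Request:
arm_command(
  steps=[
    [0.8,0.3,0,0,0,0.5],
    [2.2,0.7,0,0,0,1.5],
    [4.0,1.2,0,0,0,2.3],
    [6.0,1.7,0,0,0,3.2],
    [8.2,2.3,0,0,0,4.4],
    [10.4,2.9,0,0,0,5.6],
    [12.6,3.5,0,0,0,6.8],
    [14.8,4.1,0,0,0,8.0],
    [17.0,4.7,0,0,0,9.2],
    [19,5.3,0,0,0,10.2],
    [20.8,5.7,0,0,0,11.2],
    [22.0,6.0,0,0,0,11.8],
  ],
)

```text
t: 5.6
eef_pos: [472.3, 69.8, 200.6]
tcp_rot: [3.141, -0.0, -1.619]
ft_force: [0.1, -0.0, -1.2]
opening: 0.836
```

Request:
arm_command(
  steps=[
    [0,0,0,0,0,0],
    [0,0,0,0,0,0],
    [0,0,0,0,0,0],
  ],
)

```text
t: 5.85
eef_pos: [472.9, 72.0, 200.6]
tcp_rot: [3.141, -0.0, -1.616]
ft_force: [0.5, -1.1, -0.3]
opening: 0.834
```

```bash
python3 - <<'E'
from h import *
p=dict(blue=(498,70.5,-.045),grey=(643,64,-.045))
a=overlay("side","",(210,190,310,310),4,p)
b=overlay("top","",(230,120,330,240),4,p)
cv2.imwrite("pics/o3.png",np.hstack([a,b]))
print(state()["eef_pos"])
E
```

```text
[473.0531056   72.52524135 200.56908083]
```

View pics/o3.png

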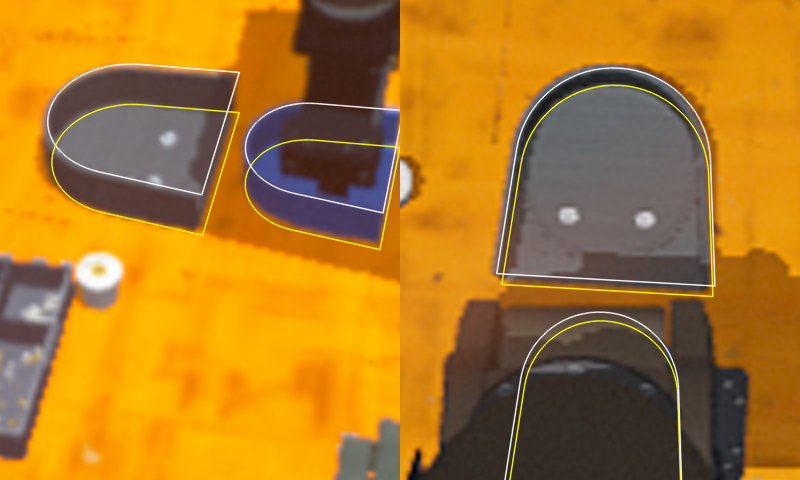

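Blue came along and sits just in front of grey's mouth, aligned with it. Sliding it in.

Request:
arm_command(
  steps=[
    [0,-0.8,0,0,0,0],
    [0,-1.8,-0.05,0,0,0],
    [0,-2.8,-0.15,0,0,0],
    [0,-3.8,-0.2,0,0,0],
    [0,-4.8,-0.25,0,0,0],
    [0,-6,-0.3,0,0,0],
    [0,-7.2,-0.3,0,0,0],
    [0,-8.4,-0.3,0,0,0],
    [0,-9.6,-0.3,0,0,0],
    [0,-10.8,-0.3,0,0,0],
    [0,-11.6,-0.3,0,0,0],
    [0,-12,-0.3,0,0,0],
  ],
)

```text
t: 6.95
eef_pos: [594.3, 66.8, 203.4]
tcp_rot: [-3.141, -0.0, -1.616]
ft_force: [-0.7, -0.2, -1.0]
opening: 0.838
```

Request:
arm_command(
  steps=[
    [0,-0.4,0,0,0,0],
    [0,-0.8,0,0,0,0],
    [0,-1.2,0,0,0,0],
    [0,-1.6,0,0,0,0],
    [0,-2.0,0,0,0,0],
    [0,-2.4,0,0,0,0],
  ],
)

```text
t: 7.45
eef_pos: [617.4, 65.7, 203.6]
tcp_rot: [3.142, -0.0, -1.616]
ft_force: [-0.4, -0.7, -2.2]
opening: 0.832
```

Request:
arm_command(
  steps=[
    [0,-0.3,0,0,0,0],
    [0,-0.6,0,0,0,0],
    [0,-0.8,0,0,0,0],
    [0,-0.8,0,0,0,0],
  ],
)

```text
t: 7.78
eef_pos: [625.4, 65.4, 203.5]
tcp_rot: [-3.141, -0.0, -1.616]
ft_force: [1.2, 0.3, -2.2]
opening: 0.837
```

Request:
arm_command(
  steps=[
    [0,-0.1,0,0,0,0],
    [0,-0.2,0,0,0,0],
    [0,-0.2,0,0,0,0],
  ],
)

```text
t: 8.03
eef_pos: [627.1, 65.3, 203.5]
tcp_rot: [3.141, -0.0, -1.616]
ft_force: [0.4, -0.1, -1.8]
opening: 0.833
```

Request:
arm_command(
  steps=[
    [0,-0.1,0,0,0,0],
    [0,-0.2,0,0,0,0],
    [0,-0.2,0,0,0,0],
  ],
)

```text
t: 8.28
eef_pos: [628.1, 65.4, 203.2]
tcp_rot: [3.137, -0.0, -1.616]
ft_force: [-8.9, 1.5, 1.9]
opening: 0.837
```

Request:
arm_command(
  steps=[
    [0,-0.1,0,0,0,0],
    [0,-0.1,0,0,0,0],
  ],
)

```text
t: 8.45
eef_pos: [628.5, 65.5, 203.2]
tcp_rot: [3.135, -0.0, -1.616]
ft_force: [-13.5, 2.3, 3.9]
opening: 0.837
```

Request:
arm_command(
  steps=[
    [0,0.1,0,0,0,0],
    [0,0.1,0,0,0,0],
    [0,0.1,0,0,0,0],
    [0,0.1,0,0,0,0],
  ],
  jaw=6.5,
)

```text
t: 8.78
eef_pos: [629.4, 65.2, 203.9]
tcp_rot: [-3.14, -0.0, -1.616]
ft_force: [-0.5, -0.1, 0.6]
opening: 0.696
```

Request:
arm_command(
  steps=[
    [0,0,-2,0,0,0],
    [0,0,-5,0,0,0],
    [0,0,-9,0,0,0],
    [0,0,-12,0,0,0],
    [0,0,-12,0,0,0],
    [0,0,-12,0,0,0],
  ],
)

```text
t: 9.28
eef_pos: [629.2, 65.2, 325.5]
tcp_rot: [-3.137, 0.0, -1.616]
ft_force: [-0.2, 0.9, -0.9]
opening: 0.68
```

```bash
python3 - <<'E'
from h import *
g=-.12; c,s=np.cos(g),np.sin(g)
rows((483-20*c,-209.5-20*s,320,g-np.pi/2))
E
```

```text
now 9.2833 [629.2  65.2 325.5] [-3.1374e+00  1.0000e-04 -1.6157e+00] [-0.2  0.9 -0.9] 64.7
0 [27.95, 15.37, 0.49, -0.24, 0.01, 4.3]
```

Request:
arm_command(
  steps=[
    [28,15.4,0.5,-0.2,0,4.3],
    [28,15.4,0.5,-0.2,0,4.3],
    [28,15.4,0.5,-0.2,0,4.3],
    [28,15.4,0.5,-0.2,0,4.3],
    [28,15.4,0.5,-0.2,0,4.3],
    [28,15.4,0.5,-0.2,0,4.3],
    [28,15.4,0.5,-0.2,0,4.3],
    [28,15.4,0.5,-0.2,0,4.3],
    [28,15.4,0.5,-0.2,0,4.3],
    [28,15.4,0.5,-0.2,0,4.3],
    [28,15.4,0.5,-0.2,0,4.3],
    [28,15.4,0.5,-0.2,0,4.3],
  ],
  jaw=4.0,
)

```text
t: 10.28
eef_pos: [463.1, -206.8, 318.1]
tcp_rot: [3.137, 0.0, -1.69]
ft_force: [0.0, 0.2, 1.1]
opening: 0.421
```

```bash
python3 - <<'E'
from h import *
from fit import mask,fit
from scipy.optimize import least_squares
p=least_squares(lambda P:np.r_[proj("top",P)[0]-np.array([645,383])*.7,proj("side",P)[0]-np.array([480,187])*.7],[376,-340,100])
print("capstan",p.x,p.cost)
g=-.12; c,s=np.cos(g),np.sin(g)
rows((483-20*c,-209.5-20*s,320,g-np.pi/2))
a=overlay("side","",(215,120,345,260),4,dict(green=(483,-209.5,-.12),blue=(651,63.6,-.045)),dict(blue=2.5))
b=overlay("top","",(250,120,310,260),4,dict(blue=(651,63.6,-.045),grey=(643,64,-.045)),dict(blue=2.5))
cv2.imwrite("pics/o4.png",np.hstack([a,b]))
E
```

```text
capstan [ 375.71363001 -325.50813888  150.29624467] 0.006003504436921652
now 10.2833 [ 463.1 -206.8  318.1] [ 3.1375e+00  2.0000e-04 -1.6896e+00] [0.  0.2 1.1] 40.0
0 [0.03, -0.0, -0.19, 0.24, 0.01, 0.07]
```

View pics/o4.png

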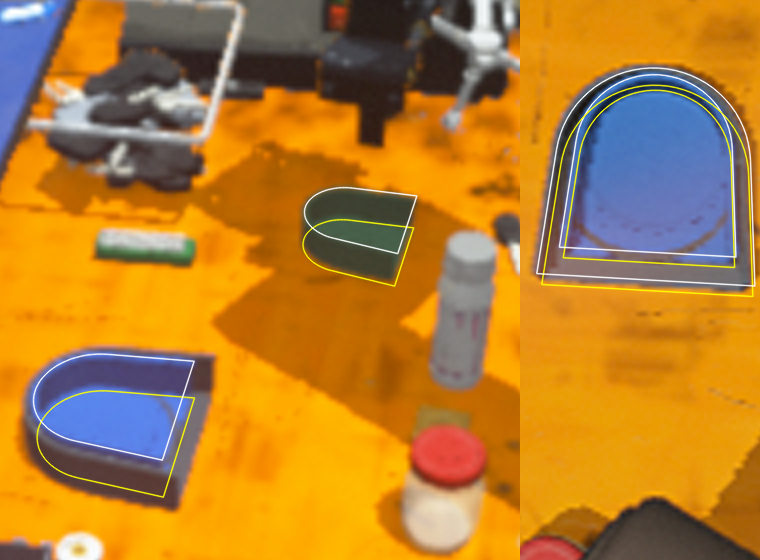

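Blue is seated flat in grey in both views. Green's overlay fits. The capstan hub, at y≈-325, leaves about 20 mm to the gripper body. Descending into green.

Request:
arm_command(
  steps=[
    [0,0,3,0.2,0,0],
    [0,0,6,0.2,0,0],
    [0,0,9,0.2,0,0],
    [0,0,11,0.2,0,0],
    [0,0,11.6,0.2,0,0],
    [0,0,11.6,0.2,0,0],
    [0,0,11.6,0.2,0,0],
  ],
)

```text
t: 10.97
eef_pos: [462.7, -207.3, 203.1]
tcp_rot: [-3.141, -0.0, -1.69]
ft_force: [-0.1, -0.5, 0.7]
opening: 0.416
```

Request:
arm_command(
  steps=[
    [0,0,0,0,0,0],
    [0,0,0,0,0,0],
    [0,0,0,0,0,0],
    [0,0,0,0,0,0],
    [0,0,0,0,0,0],
    [0,0,0,0,0,0],
  ],
  jaw=6.0,
)

```text
t: 11.47
eef_pos: [462.4, -207.5, 203.5]
tcp_rot: [-3.14, -0.001, -1.691]
ft_force: [-0.2, 3.4, 7.7]
opening: 0.591
```

```bash
python3 - <<'E'
from h import *
a=-.045-np.pi/2
def G(x): c,s=np.cos(-.045),np.sin(-.045); return 643+x*c,64-x*s*-1+0*s if 0 else 64+x*s
# green origin at grey-local -57-38-25=-120-> hand 20 behind
x,y=G(-145); z=state()["eef_pos"][2]
rows((x,y,z,a),(480,-120,z,-1.66))
E
```

```text
now 11.4667 [ 462.4 -207.5  203.5] [-3.1401e+00 -7.0000e-04 -1.6908e+00] [-0.2  3.4  7.7] 56.2
0 [-28.03, -0.22, -0.02, -0.08, -0.05, -4.29]
1 [-8.9, -0.7, -0.01, -0.09, -0.04, -1.76]
```

Request:
arm_command(
  steps=[
    [-0.7,0,0,0,0,0],
    [-2,0,0,0,0,-0.3],
    [-3.6,0,0,0,0,-0.6],
    [-5.4,0,0,0,0,-0.9],
    [-7.2,-0.1,0,0,0,-1.2],
    [-9.2,-0.1,0,0,0,-1.5],
    [-11.2,-0.1,0,0,0,-1.8],
    [-13.2,-0.1,0,0,0,-2.1],
    [-15.2,-0.1,0,0,0,-2.4],
    [-17,-0.1,0,0,0,-2.7],
    [-18.6,-0.1,0,0,0,-3],
    [-20,-0.2,0,0,0,-3.2],
  ],
)

```text
t: 12.47
eef_pos: [488.5, -8.6, 203.5]
tcp_rot: [-3.139, -0.001, -1.634]
ft_force: [-0.4, -5.4, 7.1]
opening: 0.589
```

Request:
arm_command(
  steps=[
    [-1.3,0,0,0,0,-0.3],
    [-2.7,0,0,0,0,-0.6],
    [-4.2,0,0,0,0,-0.9],
    [-5.6,0,0,0,0,-1.1],
    [-6.6,0,0,0,0,-1.1],
    [-7.2,0,0,0,0,-1.1],
    [-7.2,0,0,0,0,-1.1],
    [-7.2,0,0,0,0,-1.1],
  ],
)

```text
t: 13.13
eef_pos: [493.1, 63.2, 203.5]
tcp_rot: [-3.139, 0.0, -1.615]
ft_force: [0.2, 5.1, 7.7]
opening: 0.589
```

```bash
python3 - <<'E'
from h import *
c,s=np.cos(-.045),np.sin(-.045); G=lambda x:(643+x*c,64+x*s)
x,y=G(-145); z=state()["eef_pos"][2]
rows((x,y,z,-.045-np.pi/2))
e=state()["eef_pos"]; g=(e[0]+20*c,e[1]+20*s,-.045)
b=(*G(8),-.045)
p=dict(green=g,blue=b)
a=overlay("side","",(210,180,310,320),4,p,dict(blue=2.5))
b=overlay("top","",(230,120,330,260),4,p,dict(blue=2.5))
cv2.imwrite("pics/o5.png",np.hstack([a,b]))
E
```

```text
now 13.1333 [493.1  63.2 203.5] [-3.1390e+00  1.0000e-04 -1.6151e+00] [0.2 5.1 7.7] 56.0
0 [-0.76, -0.47, 0.0, -0.15, 0.01, 0.04]
```

View pics/o5.png

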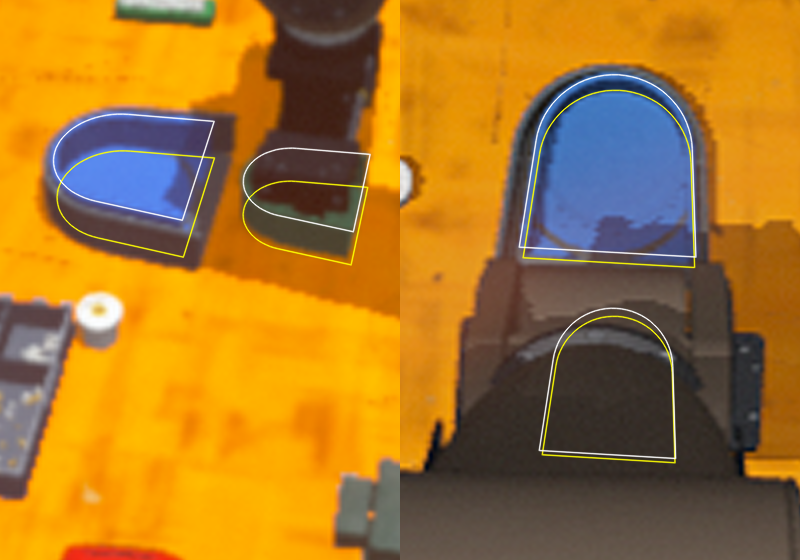

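Green came along and lines up with grey about 8 mm to the right. Correcting that and sliding it in, rising about 5 mm over the two floors.

Request:
arm_command(
  steps=[
    [-0.4,0,0,-0.1,0,0],
    [-0.8,-0.2,0,-0.1,0,0],
    [-0.8,-0.8,0,-0.1,0,0],
    [-0.8,-1.6,-0.1,-0.1,0,0],
    [-0.8,-2.4,-0.2,-0.1,0,0],
    [-0.8,-3.2,-0.3,-0.1,0,0],
    [-0.8,-4,-0.4,-0.1,0,0],
    [-0.8,-4.8,-0.5,-0.1,0,0],
    [-0.8,-5.8,-0.55,-0.1,0,0],
    [-0.8,-6.8,-0.55,-0.1,0,0],
    [-0.8,-7.8,-0.55,-0.1,0,0],
    [-0.8,-8.6,-0.55,-0.1,0,0],
  ],
)

```text
t: 14.23
eef_pos: [580.2, 66.6, 208.2]
tcp_rot: [3.14, -0.0, -1.616]
ft_force: [-1.6, 0.5, 3.8]
opening: 0.588
```

Request:
arm_command(
  steps=[
    [0,-0.8,0,0,0,0],
    [0,-1.6,0,0,0,0],
    [0,-2.4,0,0,0,0],
    [0,-3.0,0,0,0,0],
    [0,-3.6,0,0,0,0],
    [0,-4.0,0,0,0,0],
    [0,-4.0,0,0,0,0],
  ],
)

```text
t: 14.82
eef_pos: [620.0, 64.9, 208.6]
tcp_rot: [3.141, -0.0, -1.616]
ft_force: [0.1, 0.5, 6.0]
opening: 0.589
```

Request:
arm_command(
  steps=[
    [0,-0.4,0,0,0,0],
    [0,-0.8,0,0,0,0],
    [0,-1.2,0,0,0,0],
    [0,-1.5,0,0,0,0],
    [0,-1.5,0,0,0,0],
  ],
)

```text
t: 15.23
eef_pos: [634.8, 64.2, 208.6]
tcp_rot: [3.141, -0.0, -1.616]
ft_force: [-0.5, 0.1, 5.9]
opening: 0.588
```

Request:
arm_command(
  steps=[
    [0,-0.1,0,0,0,0],
    [0,-0.2,0,0,0,0],
    [0,-0.3,0,0,0,0],
  ],
)

```text
t: 15.48
eef_pos: [637.3, 64.2, 208.6]
tcp_rot: [3.14, -0.0, -1.616]
ft_force: [-3.2, -0.0, 6.6]
opening: 0.588
```

Request:
arm_command(
  steps=[
    [0,-0.1,0,0,0,0],
    [0,-0.2,0,0,0,0],
    [0,-0.3,0,0,0,0],
  ],
)

```text
t: 15.73
eef_pos: [640.3, 64.0, 208.6]
tcp_rot: [3.14, -0.0, -1.616]
ft_force: [-9.5, -0.2, 9.2]
opening: 0.587
```

Request:
arm_command(
  steps=[
    [0,-0.1,0,0,0,0],
    [0,-0.2,0,0,0,0],
    [0,-0.2,0,0,0,0],
  ],
)

```text
t: 15.98
eef_pos: [641.2, 64.1, 208.5]
tcp_rot: [3.135, -0.0, -1.616]
ft_force: [-14.5, 0.2, 13.8]
opening: 0.587
```

Request:
arm_command(
  steps=[
    [0,0.1,0,0,0,0],
    [0,0.1,0,0,0,0],
    [0,0.1,0,0,0,0],
    [0,0.1,0,0,0,0],
  ],
  jaw=4.2,
)

```text
t: 16.32
eef_pos: [641.4, 64.0, 207.9]
tcp_rot: [3.14, -0.0, -1.616]
ft_force: [-0.4, -0.0, -0.4]
opening: 0.452
```

Request:
arm_command(
  steps=[
    [0,0,-2,0,0,0],
    [0,0,-5,0,0,0],
    [0,0,-9,0,0,0],
    [0,4,-12,0,0,0],
    [10,8,-12,0,0,0],
    [16,12,-12,0,0,0],
    [20,15,-12,0,0,0],
    [22,17,-12,0,0,0],
    [22,17,-12,0,0,0],
    [22,17,-12,0,0,0],
  ],
)

```text
t: 17.15
eef_pos: [466.1, -141.8, 328.3]
tcp_rot: [3.14, -0.001, -1.615]
ft_force: [1.8, 0.3, 0.4]
opening: 0.441
```

```bash
python3 - <<'E'
from h import *
c,s=np.cos(-.045),np.sin(-.045); G=lambda x:(643+x*c,64+x*s,-.045)
p=dict(green=G(16)); z=dict(green=5)
k=6
a=overlay("side","",(212,198,278,256),k,p,z); b=overlay("top","",(248,130,313,200),k,p,z)
a=cv2.copyMakeBorder(a,0,b.shape[0]-a.shape[0],0,0,cv2.BORDER_CONSTANT)
cv2.imwrite("pics/o6.png",np.hstack([a,b])); print(state()["t"])
E
```

```text
17.25
```

View pics/o6.png

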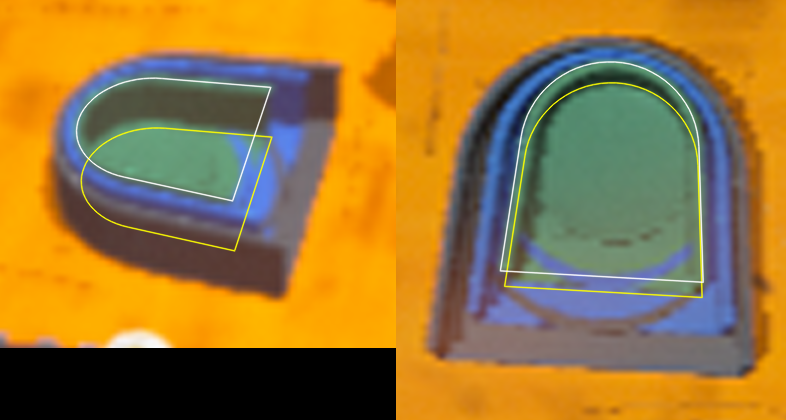

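In the last view, green sits in blue and blue in grey. All three nose rims touch (the gaps are about one wall thickness), everything lies flat and points the same way, and the gripper is clear. I'm handing it in.

```bash
python3 -c "
from cell import *
print(job_done(), state()['t'])"
```

```text
the job is handed in; nothing more can be done
the job is handed in; nothing more can be done
```

The scoop pans are nested: blue is inside grey and green is inside blue, both nose first and pushed home. I handed the job in at about 17 s of the 66 s; no verdict was reported.

**How:** I spread the fingers inside each pan to hold it and slid it along the bench. The hand rose about 3 mm for blue and 5 mm for green, to follow the floors they slid onto.

**Last checks:**
- **Nose contact:** each pan met firm contact at the expected depth. I pushed until the force reached about 14 N.
- **Final views:** both cameras show the three rims seated nose to nose, flat and pointing the same way. Positions are from image overlays and are good to a few mm.
- **Lip detail:** in the top view, a strip of blue floor shows through green's thin mouth lip. I judged this a rendering overlap rather than a tilt, and did not measure it separately.
- **Clearance:** no other objects were approached closely. I planned about 20 mm between the gripper and the capstan. I did not re-measure the bystanders' positions at the end.

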